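Close the round lacquer boxes with their own lids

TASK

The three round lacquer boxes are dry: close each one with the round lid of its own size, sitting level and fully home on the rim. Set the lids down, do not drop them, and keep the boxes standing where they are. The square box is still tacky, so leave it and its square lid alone, and leave the tin and the brush where they lie.

Things in the scene. Friction and masses are not known exactly. Their poses are not given: they have to be found in the camera images.
- small_box: The small round box: an open, round black lacquered box, red inside, outside diameter 62 mm, height 35 mm, wall 4 mm (mouth 54 mm across), standing upright and loose on the table. Origin: centre of its underside; z up. Round, so yaw is meaningless.
- small_lid: The small round lid, loose, knob up: black disc 62 mm across, white eggshell inlay, upright wooden knob 20 mm across in the middle. Tapered plug beneath (48 mm across at top, 38 at bottom). Origin: centre of plug underside, on the table; z up: plug 0-8, disc 8-14, knob 14-40 mm. Seated on the small box (disc on rim, 3 mm side play), its origin is 27 mm above the box origin.
- medium_box: The medium round box: an open, round black lacquered box, red inside, outside diameter 86 mm, height 42 mm, wall 4 mm (mouth 78 mm across), standing upright and loose on the table. Origin: centre of its underside; z up. Round, so yaw is meaningless.
- medium_lid: The medium round lid, loose, knob up: black disc 86 mm across, white eggshell inlay, upright wooden knob 20 mm across in the middle. Tapered plug beneath (72 mm across at top, 62 at bottom). Origin: centre of plug underside, on the table; z up: plug 0-8, disc 8-14, knob 14-40 mm. Seated on the medium box (disc on rim, 3 mm side play), its origin is 34 mm above the box origin.
- large_box: The large round box: an open, round black lacquered box, red inside, outside diameter 110 mm, height 50 mm, wall 4 mm (mouth 102 mm across), standing upright and loose on the table. Origin: centre of its underside; z up. Round, so yaw is meaningless.
- large_lid: The large round lid, loose, knob up: black disc 110 mm across, white eggshell inlay, upright wooden knob 20 mm across in the middle. Tapered plug beneath (96 mm across at top, 86 at bottom). Origin: centre of plug underside, on the table; z up: plug 0-8, disc 8-14, knob 14-40 mm. Seated on the large box (disc on rim, 3 mm side play), its origin is 42 mm above the box origin.
- square_box: The square box: open black lacquered box, red inside, 78 x 78 mm, 40 mm high, loose. To be left where it is. Origin: centre of its underside, x and y along its sides.
- square_lid: The square lid: black 78 x 78 mm plate 6 mm thick, eggshell inlay, 8 mm plug beneath and a wooden knob like the round lids' (top 40 mm above the table), lying loose on the table, knob up. To be left where it is. Origin: centre of the plug's underside.
- tin: A closed upright lacquer tin, 62 mm across, 70 mm high, loose, a bystander. Origin: centre of its underside.
- brush: A flat lacquer brush lying on the table beyond the boxes and lids, about 165 mm long, 40 mm wide, 12 mm high, loose, a bystander. Its length is along its x; origin on the underside near the middle.

How it is judged:
By the outcome, as a careful person would: the job done as asked, in the order asked, and still so for the second after the job is handed in, with the robot touching nothing.
It also fails if it takes over 86 s, if anything falls off the work surface, if the arm or the gripper's body presses on something with over 40 N, if the wrist force passes 120 N, or if a joint passes its speed limit or range.

ROBOT

A 6-joint arm with a two-finger parallel gripper is mounted at the origin on the work surface. World frame = base frame: x ahead of the robot, y to its left, z up, the work surface at z = 0. Lengths are in mm, angles in rad, forces in N, time in s.
With the tool pointing down it reaches from about 300 to 950 mm from the base axis. Payload 3.1 kg.
Tool frame: the origin (TCP) lies between the finger pads; the fingertips stand 17 mm ahead of it and the grasp point (between the pads) lies 2 mm behind it; z points along the fingers, y is the line along which they close (so a half turn about z gives the same grasp; the last joint's range is limited). The gripper opens to 85 mm and grips with 20 to 120 N. Pads are 22 mm wide; open, the fingers measure 114 mm over their backs; the gripper's body (76 mm by 85 mm) begins 54 mm behind the grasp point. The pads swing forward as they close: fully open they stand 13 mm farther back than shut.
Start: joints at [1.068, 0.308, 1.634, -0, 1.2, -0.07], TCP at [262.159, 567.366, 248.272] pointing down, gripper open.
Joint ranges: [-3.06, 3.06], [-0.79, 1.96], [0.05, 2.63], [-1.19, 4.34], [0.05, 2.64], [-2.94, 2.94]. Speed limits (rad/s): [2.79, 2.79, 3.14, 3.14, 3.14, 3.14].

INTERFACE

Orientations are given as a unit quaternion [w, x, y, z].
In Python, from plant import status, read_camera, camera_params, arm, recognise, masks_of gives the robot as it stands. The module is installed in compiled form; this text tells all that it offers.
- The arm moves only by the tool servo_tool, never from a script. Its argument "deltas" is a list of rows, each a list of 3 entries, a list of its own where there are three numbers: the finger opening in cm, from 0 to 8.54, then the shift along the world's x, y, z in cm, then the turn about the world's z in degrees. A call has 1 to 20 rows; each row is the pose to reach, as a shift and turn from the pose commanded when the call began; what a row does not reach only later rows make up. A row lasts 1/12 s, in which the tool goes at most 41.7 mm and 7.16 degrees, less where a joint would pass 70% of its speed; a pose out of reach is approached as far as the arm can. A call with a gripper value outside its range is refused whole. The fingers move at their own pace and stop on an object; the grip force is fixed at half the most. Time passes only in rows, so rows that repeat a pose let the fingers close. It gives the time, the measured TCP pose, the force, the opening and the grip force at its end, in the units of the state.
- status.read_state(): the state, without advancing time (a new reading comes with each control period).
- read_camera(name): name is "side" or "top"; returns (picture, depth): 420x560x3 uint8, red, green, blue; 420x560 float32, mm along the optical axis (not along the pixel's ray), 0 where there is no reading.
- camera_params(name): a dict with "mtx" (3x3 intrinsics, pixels), "pose" (4x4, takes a point from camera to world coordinates). Camera axes: x right, y up, looking along -z (the intrinsics and any distortion apply to the point x, -y, -z); pixel columns grow to the right and rows downward; lengths in mm; the calibration is good to about 2 mm. A picture is of the moment at which its call begins. camera_params takes no time and is no camera call.
- arm.sign_off(): hands the job in; it is judged then, once.
Trained networks look in the newest picture that a camera, given by its name, has taken for a name from the list of things; names that differ only in an ending like _2 or _b are one class to them, and where a whole thing is asked for, a point or a joint stands for the part that bears it (a point fixed in the world has none). Each returns a list of dicts, best first, with "p" (0 to 1); they miss things now and then, are a little off and sometimes report something else, mostly with a low value. They report only what shows in the picture. A call takes as long as a camera call.
- recognise(camera, name): "xyz" ([x, y, z] in mm, in world coordinates, good to about 4 mm: the middle of the surface that is visible of it).
- masks_of(camera, name): "pixels" (420x560 bool, what is visible of it).
The state is a dict: "time_s": time; "qpos": joint angles; "qd": joint speeds; "tau": joint torques, N m; "tool_pos": TCP position; "eef_rot": TCP orientation; "wrist_force": force on the tool from outside, world axes, zero at the start; "torque": the same for the moment, N m; "opening": opening from 0.0 (shut) to 1.0 (fully open); "gripper_force": force on a finger pad.
Only numpy, scipy, OpenCV 4.12 (cv2) and the standard library are available. Lean on these libraries where they do the work, as an engineer would, in place of code of your own. Each camera call takes 0.05 s, during which the arm holds its last target. There are 200 camera calls.

## Working session

There is one attempt and no reset: what is moved stays moved. The work goes in short steps, Python scripts to look and compute and a tool call to move; the robot and the scene stay as the last step left them, time stands still between calls to the robot, and variables do not carry over. Pictures are saved under pics/ and viewed, at most 14 in all, crops included, and the job is handed in when it is done.

Besides the shell and the picture viewer there is one more tool, called after ">>>" as a command line: name --argument value ..., lists and objects as JSON in quotes. servo_tool: Moves the arm, as the interface text tells. Its arguments: {"type":"object","properties":{"deltas":{"type":"array","items":{"type":"array"}}},"required":["deltas"]}

```bash
mkdir -p pics
cat > h.py <<'E'
import numpy as np, cv2
from plant import status, read_camera, camera_params, arm, recognise, masks_of
def cloud(cam, d):
    P=camera_params(cam); K=P["mtx"]; T=np.array(P["pose"]); v,u=np.mgrid[0:420,0:560]
    n=cv2.undistortPoints(np.stack([u,v],-1).reshape(-1,1,2).astype(float),np.array(K),None).reshape(420,560,2)
    c=np.stack([n[...,0]*d,-n[...,1]*d,-d,np.ones_like(d)],-1)
    return (c@T.T)[...,:3]
E
python3 - <<'E'
from h import *
s=status.read_state(); print(s)
for c in ("top","side"):
    im,d=read_camera(c); cv2.imwrite(f"pics/{c}0.png",im[...,::-1]); np.savez(f"{c}0.npz",d=d,im=im)
    print(c,np.round(camera_params(c)["pose"],2).tolist(), [k for k in camera_params(c)])
W=cloud("top",np.load("top0.npz")["d"]); np.save("W.npy",W)
for n in "small_box small_lid medium_box medium_lid large_box large_lid square_box square_lid tin brush".split():
    m=masks_of("top",n)
    for r in m[:3]:
        p=W[r["pixels"]]; uv=np.argwhere(r["pixels"])[:,::-1]
        print(n,round(r["p"],2),"uv",uv.mean(0).round(),"med",np.median(p,0).round(),"lo",np.percentile(p,2,0).round(),"hi",np.percentile(p,98,0).round(),len(p))
E
```

```text
{'time_s': 0.0, 'qpos': array([ 1.06829520e+00,  3.09031189e-01,  1.63521761e+00, -2.76532165e-06,
        1.19972436e+00, -6.96727587e-02]), 'qd': array([-0.00112932, -0.00101477, -0.00061333,  0.00093307,  0.00012305,
       -0.00025268]), 'tau': array([ 1.47467499e-04, -4.15252125e+01, -2.76666999e+01, -6.17718706e-05,
        9.97904426e-03, -9.75652029e-06]), 'tool_pos': array([261.77023774, 566.65045217, 247.01595572]), 'eef_rot': array([-3.34654198e-04,  2.14728196e-01,  9.76673121e-01, -1.14223906e-03]), 'wrist_force': array([-0.01541953, -1.12992505, -0.02071082]), 'torque': array([-0.04238594, -0.00855917,  0.04690146]), 'gripper_force': 0.0, 'opening': 1.0007003755880441}
top [[0.01, 1.0, -0.06, 505.36], [-1.0, 0.01, -0.03, -14.44], [-0.03, 0.06, 1.0, 1231.87], [0.0, 0.0, 0.0, 1.0]] ['mtx', 'pose']
side [[0.98, 0.08, -0.16, 379.01], [-0.18, 0.55, -0.81, -1052.8], [0.02, 0.83, 0.56, 784.86], [0.0, 0.0, 0.0, 1.0]] ['mtx', 'pose']
small_box 0.59 uv [249. 258.] med [449. 118.   7.] lo [424.  88.   2.] hi [477. 145.  39.] 396
small_lid 0.56 uv [403. 288.] med [ 373. -305.   15.
[... 633 characters left out ...]
6. -184.   44.] 870
large_lid 0.76 uv [322. 255.] med [459. -85.  14.] lo [ 410. -135.   10.] hi [508. -36.  40.] 1227
square_box 0.68 uv [146. 226.] med [534. 409.   9.] lo [488. 357.   2.] hi [579. 451.  43.] 942
square_box 0.67 uv [248. 258.] med [451. 119.   7.] lo [423.  88.   1.] hi [480. 145.  39.] 424
square_lid 0.65 uv [186. 285.] med [374. 290.  15.] lo [331. 245.  11.] hi [419. 335.  42.] 768
square_lid 0.21 uv [437. 234.] med [ 520. -384.   68.] lo [ 494. -416.   15.] hi [ 548. -364.   74.] 508
tin 0.87 uv [437. 233.] med [ 523. -385.   68.] lo [ 494. -418.    8.] hi [ 551. -364.   74.] 558
brush 0.68 uv [294. 139.] med [777.  -5.  11.] lo [718. -19.   6.] hi [868.  12.  16.] 485
```

View pics/top0.png

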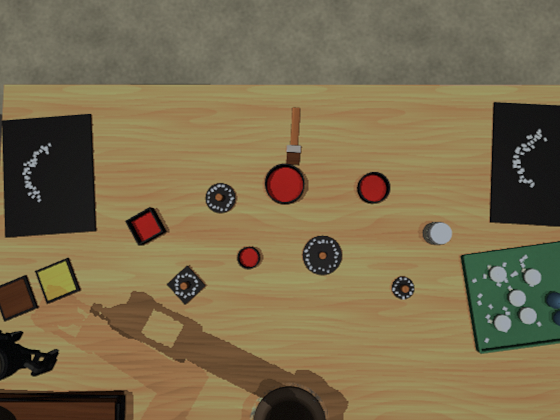

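View pics/side0.png

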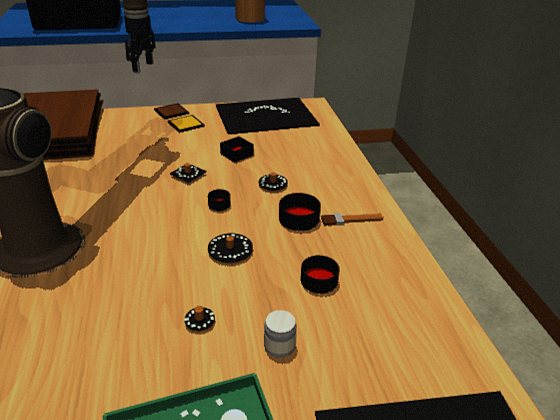

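```bash
cat > fit.py <<'E'
from h import *
from scipy.optimize import least_squares
def fit(W,c,R,z,tz=6,inner=0):
    # ring (inner>0) or disc of known radius at height z: outer outline pixels -> circle of known radius
    D=np.hypot(W[...,0]-c[0],W[...,1]-c[1])
    m=(abs(W[...,2]-z)<tz)&(D<R+20)
    p=W[m][:,:2]
    # max-margin: soft centre where the points fit in annulus [inner,R]
    if inner: f=lambda x:np.hypot(*(p-x[:2]).T)-(R+inner)/2
    else:
        h=cv2.convexHull(p.astype(np.float32)).reshape(-1,2); f=lambda x:np.hypot(*(h-x[:2]).T)-x[2]
    r=least_squares(f,[*c,R],loss="soft_l1",f_scale=1.5)
    return r.x.round(1),len(p),np.round(np.median(W[m][:,2]),1),np.round(np.abs(r.fun).mean(),2)
B=dict(small_box=((450,117),31,35,27),medium_box=((647,-226),43,42,39),large_box=((655,21),55,50,51),
 small_lid=((372,-307),31,14,0),medium_lid=((616,199),43,14,0),large_lid=((459,-86),55,14,0))
if __name__=="__main__":
  for cam in("top","side"):
    W=cloud(cam,np.load(cam+"0.npz")["d"])
    T=W[(abs(W[...,2])<8)&(W[...,0]>350)&(W[...,0]<850)&(abs(W[...,1])<450)]; print(cam,"table z",np.median(T[:,2]).round(1))
    for n,(c,R,z,i) in B.items():
        print(n,*fit(W,c,R,z,5 if i else 3.5,i), end=" ")
        if not i:
            q=W[(W[...,2]>32)&(W[...,2]<50)&(np.hypot(W[...,0]-c[0],W[...,1]-c[1])<30)]
            print("knob",q.mean(0).round(1),((q.min(0)+q.max(0))/2).round(1),len(q),end="")
        print()
E
python3 fit.py
```

```text
top table z 0.6
small_box [450.6 117.2  31. ] 102 35.4 1.08 
medium_box [ 646.4 -225.2   43. ] 150 42.2 1.12 
large_box [654.3  19.4  55. ] 190 50.1 1.11 
small_lid [ 372.2 -307.9   30.5] 293 14.1 0.37 knob [ 372.4 -307.1   39.9] [ 372.1 -306.7   39.1] 43
medium_lid [616.6 200.8  42.3] 577 14.4 0.45 knob [615.8 200.3  39.6] [616.4 200.2  38.6] 42
large_lid [459.  -86.1  54.1] 996 14.2 0.44 knob [459.4 -85.9  39.6] [459.1 -85.4  38.6] 41
side table z -2.0
small_box [451.5 115.3  31. ] 78 32.1 1.81 
medium_box [ 648.  -227.2   43. ] 185 39.2 1.4 
large_box [655.7  17.7  55. ] 171 47.3 1.62 
small_lid [ 373.8 -310.1   30.7] 390 12.7 0.52 knob [ 373.7 -311.7   37.4] [ 373.4 -309.6   36.7] 73
medium_lid [617.8 197.9  42.7] 233 12.3 0.92 knob [617.3 197.3  36. ] [617.9 196.9  36. ] 25
large_lid [460.6 -88.2  54.5] 785 12.3 0.59 knob [460.  -88.8  37. ] [460.1 -86.6  36.6] 43
```

The top view shows the round boxes (red) at about (249,258), (374,188) and (284,184). The round lids are at (403,288), (221,198) and (322,255), which matches the network results and the fitted sizes. The side view shows every lid with its knob up. I'll start with the medium lid.

>>> servo_tool --deltas '[[5.0,[3,-3,-1],0],[5.0,[7,-7,-3],0],[5.0,[35.4,-36.7,-13.0],0],[5.0,[35.4,-36.7,-13.0],0],[5.0,[35.4,-36.7,-13.0],0],[5.0,[35.4,-36.7,-13.0],0],[5.0,[35.4,-36.7,-13.0],0],[5.0,[35.4,-36.7,-13.0],0],[5.0,[35.4,-36.7,-13.0],0],[5.0,[35.4,-36.7,-13.0],0],[5.0,[35.4,-36.7,-13.0],0],[5.0,[35.4,-36.7,-13.0],0],[5.0,[35.4,-36.7,-13.0],0],[5.0,[35.4,-36.7,-13.0],0],[5.0,[35.4,-36.7,-13.0],0],[5.0,[35.4,-36.7,-13.0],0],[5.0,[35.4,-36.7,-13.0],0]]'

```text
time_s: 2.02
tool_pos: [615.5, 201.5, 118.6]
eef_rot: [-0.0, 0.214, 0.977, 0.0]
wrist_force: [-0.1, 0.5, -0.7]
opening: 0.589
gripper_force: 0.0
```

>>> servo_tool --deltas '[[5.0,[0,0,-2],0],[5.0,[0,0,-4],0],[5.0,[0,0,-5.5],0],[5.0,[0,0,-6.7],0],[5.0,[0,0,-7.5],0],[5.0,[0,0,-8.1],0],[5.0,[0,0,-8.3],0],[5.0,[0,0,-8.3],0],[5.0,[0,0,-8.3],0]]'

```text
time_s: 2.77
tool_pos: [616.8, 200.5, 35.9]
eef_rot: [0.001, 0.215, 0.977, 0.0]
wrist_force: [0.6, -0.2, 0.7]
opening: 0.588
gripper_force: 0.0
```

>>> servo_tool --deltas '[[3.5,[0,0,0],0],[2.5,[0,0,0],0],[1.0,[0,0,0],0],[1.0,[0,0,0],0],[1.0,[0,0,0],0],[1.0,[0,0,0],0],[1.0,[0,0,0],0],[1.0,[0,0,0],0],[1.0,[0,0,0],0]]'

```text
time_s: 3.52
tool_pos: [617.0, 200.5, 36.4]
eef_rot: [0.001, 0.215, 0.977, 0.0]
wrist_force: [-0.6, -1.0, 5.5]
opening: 0.21
gripper_force: 59.0
```

>>> servo_tool --deltas '[[1.0,[0,0,0.3],0],[1.0,[0,0,1],0],[1.0,[0,0,2.2],0],[1.0,[0,0,4],0],[1.0,[0,0,6],0],[1.0,[0,0,8],0],[1.0,[0,0,9.5],0],[1.0,[0,0,10],0],[1.0,[0,0,10],0]]'

```text
time_s: 4.27
tool_pos: [617.6, 200.7, 137.9]
eef_rot: [0.002, 0.215, 0.977, 0.001]
wrist_force: [1.1, 0.7, -0.8]
opening: 0.204
gripper_force: 58.8
```

Run:
```python
from h import *
s=status.read_state(); print(s["tool_pos"],s["opening"],s["gripper_force"],s["wrist_force"])
im,d=read_camera("side"); cv2.imwrite("pics/s1.png",cv2.resize(im[60:300,140:440],None,fx=2.5,fy=2.5)[...,::-1])
```

```text
[617.61304058 200.74223506 137.88770628] 0.20448822424213567 58.79378020763397 [ 1.05443193  0.74662342 -0.78323198]
```

View pics/s1.png

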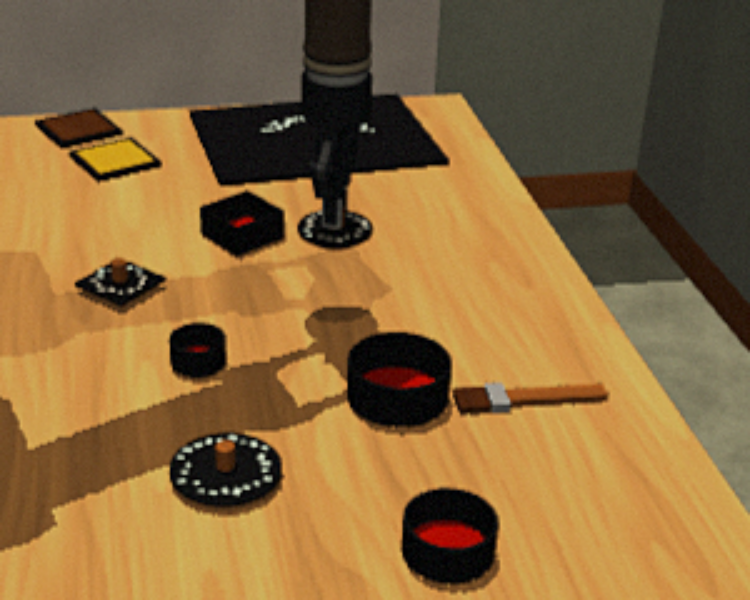

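Lid held level at crop (335,228). Carrying it across to the medium box.

>>> servo_tool --deltas '[[1.0,[0.1,-1,0],0],[1.0,[0.3,-3,0],0],[1.0,[0.5,-6,0],0],[1.0,[0.7,-9,0],0],[1.0,[0.9,-12,0],0],[1.0,[1.1,-15,0],0],[1.0,[1.3,-18,0],0],[1.0,[1.5,-21,0],0],[1.0,[1.7,-24,0],0],[1.0,[1.9,-27,0],0],[1.0,[2.1,-30,0],0],[1.0,[2.4,-33,0],0],[1.0,[2.6,-36,0],0],[1.0,[2.8,-39,0],0],[1.0,[3.0,-41.2,0],0],[1.0,[3.0,-42.2,0],0],[1.0,[3.0,-42.6,0],0],[1.0,[3.0,-42.6,-1],0],[1.0,[3.0,-42.6,-2],0],[1.0,[3.0,-42.6,-2],0]]'

```text
time_s: 5.98
tool_pos: [643.7, -223.0, 111.3]
eef_rot: [-0.003, 0.214, 0.977, 0.001]
wrist_force: [-0.6, -0.3, -1.3]
opening: 0.206
gripper_force: 58.8
```

```bash
cat > chk.py <<'E'
from fit import *
import sys
s=status.read_state(); print(s["tool_pos"].round(1),s["wrist_force"].round(1),s["time_s"])
R=float(sys.argv[1]); bx,by,bz=map(float,sys.argv[2:5])
zl=float(sys.argv[5])  # expected disc top height
for cam in("top","side"):
    im,d=read_camera(cam); W=cloud(cam,d)
    try: print(cam,"lid",*fit(W,(bx,by),R,zl,6,0))
    except Exception as e: print(cam,e)
    print(cam,"box",*fit(W,(bx,by),R,bz,5,R-4))
E
python3 chk.py 43 646.4 -225.2 42 95
```

```text
[ 643.7 -223.   111.3] [-0.6 -0.3 -1.3] 5.9833
top lid [ 641.  -222.6   41.2] 85 90.5 0.62
top box [ 646.5 -225.4   43. ] 35 42.2 1.07
side lid [ 642.3 -225.6   39.9] 152 89.7 0.98
side box [ 648.  -227.1   43. ] 129 39.5 1.41
```

>>> servo_tool --deltas '[[1.0,[0,0,0],0],[1.0,[0,0,0],0],[1.0,[0,0,0],0],[1.0,[0,0,0],0]]'

```text
time_s: 6.42
tool_pos: [646.6, -225.5, 115.9]
eef_rot: [0.001, 0.214, 0.977, -0.0]
wrist_force: [0.1, 0.4, -0.9]
opening: 0.209
gripper_force: 58.8
```

```bash
python3 chk.py 43 646.4 -225.2 42 91
```

```text
[ 646.6 -225.5  115.9] [ 0.1  0.4 -0.9] 6.4167
top lid [ 644.4 -225.    41.5] 155 93.4 1.57
top box [ 646.6 -225.7   43. ] 42 41.9 1.26
side lid [ 647.2 -227.    42.9] 662 91.3 0.66
side box [ 648.1 -227.1   43. ] 133 39.5 1.27
```

>>> servo_tool --deltas '[[1.0,[0.1,0,-0.6],0],[1.0,[0.1,0,-1.5],0],[1.0,[0.1,0,-2.4],0],[1.0,[0.1,0,-3],0],[1.0,[0.1,0,-3.5],0],[1.0,[0.1,0,-3.8],0],[1.0,[0.1,0,-4.1],0],[1.0,[0.1,0,-4.3],0],[1.0,[0.1,0,-4.3],0],[1.0,[0.1,0,-4.3],0],[1.0,[0.1,0,-4.3],0]]'

```text
time_s: 7.43
tool_pos: [647.5, -225.8, 72.7]
eef_rot: [0.0, 0.215, 0.977, -0.0]
wrist_force: [0.2, 1.9, -0.8]
opening: 0.208
gripper_force: 58.8
```

>>> servo_tool --deltas '[[1.0,[0,0,-0.1],0],[1.0,[0,0,-0.15],0],[1.0,[0,0,-0.2],0],[1.0,[0,0,-0.25],0],[1.0,[0,0,-0.25],0],[1.0,[0,0,-0.25],0]]'

```text
time_s: 7.93
tool_pos: [647.3, -225.7, 70.4]
eef_rot: [0.0, 0.215, 0.977, -0.0]
wrist_force: [-2.0, 0.3, 3.2]
opening: 0.207
gripper_force: 59.1
```

>>> servo_tool --deltas '[[1.0,[0,0,-0.05],0],[1.0,[0,0,-0.05],0],[1.8,[0,0,-0.05],0],[2.1,[0,0,-0.05],0],[2.4,[0,0,0],0],[3.0,[0,0,0],0],[4,[0,0,0],0],[5,[0,0,0],0],[5,[0,0,0],0],[5,[0,0,1],0],[5,[0,0,3],0],[5,[0,0,6],0],[5,[0,0,9],0],[5,[0,0,9],0]]'

```text
time_s: 9.1
tool_pos: [652.0, -227.6, 168.6]
eef_rot: [0.007, 0.215, 0.977, -0.001]
wrist_force: [1.8, 0.0, 1.4]
opening: 0.586
gripper_force: 0.0
```

```bash
python3 chk.py 43 646.4 -225.2 42 48
```

```text
[ 652.  -227.6  168.6] [1.8 0.  1.4] 9.1
top lid [ 645.9 -225.4   42.3] 319 48.0 0.44
top box [ 643.3 -231.    43. ] 95 45.7 8.45
side lid [ 647.5 -227.    42.9] 696 46.0 0.43
side box [ 648.2 -225.6   43. ] 590 45.3 9.38
```

Medium lid is seated: its disc top is at 48 mm and it's level and centred. Next is the small lid.

>>> servo_tool --deltas '[[5,[-2,-0.6,0],0],[5,[-27.5,-8.2,-4],0],[5,[-27.5,-8.2,-4],0],[5,[-27.5,-8.2,-4],0],[5,[-27.5,-8.2,-4],0],[5,[-27.5,-8.2,-4],0],[5,[-27.5,-8.2,-4],0],[5,[-27.5,-8.2,-4],0],[5,[-27.5,-8.2,-4],0],[5,[-27.5,-8.2,-6],0],[5,[-27.5,-8.2,-8],0],[5,[-27.5,-8.2,-9],0],[5,[-27.5,-8.2,-9],0],[5,[-27.5,-8.2,-9],0],[5,[-27.5,-8.2,-9],0]]'

```text
time_s: 10.45
tool_pos: [373.0, -307.8, 70.2]
eef_rot: [0.0, 0.214, 0.977, -0.0]
wrist_force: [0.4, -0.7, 0.9]
opening: 0.583
gripper_force: 0.0
```

Good, descend to 36.5 and grasp.

>>> servo_tool --deltas '[[5.0,[0,0,-1],0],[5.0,[0,0,-2],0],[5.0,[0,0,-2.8],0],[5.0,[0,0,-3.3],0],[5.0,[0,0,-3.3],0],[5.0,[0,0,-3.3],0],[3.5,[0,0,-3.3],0],[2.5,[0,0,-3.3],0],[1.0,[0,0,-3.3],0],[1.0,[0,0,-3.3],0],[1.0,[0,0,-3.3],0],[1.0,[0,0,-3.3],0],[1.0,[0,0,-3.3],0],[1.0,[0,0,-3.3],0]]'

```text
time_s: 11.62
tool_pos: [372.7, -308.2, 37.4]
eef_rot: [0.001, 0.215, 0.977, -0.0]
wrist_force: [-0.9, 0.3, 5.5]
opening: 0.21
gripper_force: 58.8
```

>>> servo_tool --deltas '[[1.0,[0,0,0.3],0],[1.0,[0,0,1],0],[1.0,[0,0,2.2],0],[1.0,[0,0,4],0],[1.0,[0,0,6],0],[1.0,[0,0,8],0],[1.0,[0,0,9.5],0],[1.0,[0,0,10],0],[1.0,[0,0,10],0]]'

```text
time_s: 12.37
tool_pos: [372.9, -308.3, 138.2]
eef_rot: [0.001, 0.215, 0.977, -0.001]
wrist_force: [-0.9, -0.0, -1.3]
opening: 0.208
gripper_force: 58.6
```

>>> servo_tool --deltas '[[1.0,[0.2,1,0],0],[1.0,[0.5,3,0],0],[1.0,[1.1,6,0],0],[1.0,[1.6,9,0],0],[1.0,[2.2,12,0],0],[1.0,[2.7,15,0],0],[1.0,[3.3,18,0],0],[1.0,[3.9,21,0],0],[1.0,[4.4,24,0],0],[1.0,[5.0,27,0],0],[1.0,[5.5,30,0],0],[1.0,[6.1,33,0],0],[1.0,[6.6,36,0],0],[1.0,[7.2,39,0],0],[1.0,[7.6,41.2,0],0],[1.0,[7.8,42.2,0],0],[1.0,[7.8,42.5,-1],0],[1.0,[7.8,42.5,-2],0],[1.0,[7.8,42.5,-2],0],[1.0,[7.8,42.5,-2],0]]'

```text
time_s: 14.03
tool_pos: [448.1, 116.1, 114.9]
eef_rot: [-0.002, 0.215, 0.977, -0.001]
wrist_force: [-0.0, -0.6, -0.2]
opening: 0.207
gripper_force: 58.7
```

>>> servo_tool --deltas '[[1.0,[0,0,0],0],[1.0,[0,0,0],0],[1.0,[0,0,0],0],[1.0,[0,0,0],0]]'

```text
time_s: 14.37
tool_pos: [450.6, 116.9, 117.2]
eef_rot: [0.0, 0.215, 0.977, 0.0]
wrist_force: [0.0, 0.4, -0.1]
opening: 0.21
gripper_force: 58.7
```

```bash
python3 chk.py 31 450.6 117.2 35 92
```

```text
[450.6 116.9 117.2] [ 0.   0.4 -0.1] 14.3667
top 'NoneType' object has no attribute 'reshape'
top box [450.6 117.2  31. ] 0 nan nan
side lid [452.  114.6  30.6] 186 91.4 0.89
side box [451.7 115.5  31. ] 83 31.8 1.77
  return _methods._mean(a, axis=axis, dtype=dtype,
  ret = ret.dtype.type(ret / rcount)
fit.py:13: RuntimeWarning: Mean of empty slice.
  return r.x.round(1),len(p),np.round(np.median(W[m][:,2]),1),np.round(np.abs(r.fun).mean(),2)
```

>>> servo_tool --deltas '[[1.0,[0,0.05,-0.6],0],[1.0,[0,0.05,-1.5],0],[1.0,[0,0.05,-2.4],0],[1.0,[0,0.05,-3.3],0],[1.0,[0,0.05,-4],0],[1.0,[0,0.05,-4.5],0],[1.0,[0,0.05,-4.8],0],[1.0,[0,0.05,-5],0],[1.0,[0,0.05,-5],0],[1.0,[0,0.05,-5],0],[1.0,[0,0.05,-5],0]]'

```text
time_s: 15.38
tool_pos: [450.6, 118.0, 67.1]
eef_rot: [0.0, 0.215, 0.977, 0.0]
wrist_force: [1.0, -0.1, 0.9]
opening: 0.206
gripper_force: 58.7
```

>>> servo_tool --deltas '[[1.0,[0,0,-0.1],0],[1.0,[0,0,-0.15],0],[1.0,[0,0,-0.2],0],[1.0,[0,0,-0.25],0],[1.0,[0,0,-0.25],0],[1.0,[0,0,-0.25],0]]'

```text
time_s: 15.88
tool_pos: [450.2, 117.9, 64.4]
eef_rot: [0.0, 0.215, 0.977, 0.0]
wrist_force: [0.3, 0.1, -0.7]
opening: 0.207
gripper_force: 58.9
```

No contact yet, so I'll lower it a bit more.

>>> servo_tool --deltas '[[1.0,[0,0,-0.05],0],[1.0,[0,0,-0.1],0],[1.0,[0,0,-0.1],0],[1.0,[0,0,-0.1],0]]'

```text
time_s: 16.22
tool_pos: [450.3, 117.9, 64.3]
eef_rot: [-0.0, 0.215, 0.977, -0.0]
wrist_force: [-2.2, 0.0, 9.1]
opening: 0.212
gripper_force: 59.6
```

>>> servo_tool --deltas '[[1.8,[0,0,0.05],0],[2.1,[0,0,0.05],0],[2.4,[0,0,0.1],0],[3.0,[0,0,0.1],0],[4,[0,0,0.1],0],[5,[0,0,0.1],0],[5,[0,0,0.1],0],[5,[0,0,1],0],[5,[0,0,3],0],[5,[0,0,6],0],[5,[0,0,7.3],0],[5,[0,0,7.3],0]]'

```text
time_s: 17.22
tool_pos: [453.4, 118.4, 140.3]
eef_rot: [0.004, 0.215, 0.977, 0.002]
wrist_force: [0.6, -0.7, -0.8]
opening: 0.585
gripper_force: 0.0
```

>>> servo_tool --deltas '[[5,[0,-2,0],0],[5,[0.9,-20.4,0],0],[5,[0.9,-20.4,0],0],[5,[0.9,-20.4,0],0],[5,[0.9,-20.4,0],0],[5,[0.9,-20.4,0],0],[5,[0.9,-20.4,0],0],[5,[0.9,-20.4,0],0],[5,[0.9,-20.4,-3],0],[5,[0.9,-20.4,-6.3],0],[5,[0.9,-20.4,-6.3],0],[5,[0.9,-20.4,-6.3],0],[5,[0.9,-20.4,-6.3],0]]'

```text
time_s: 18.3
tool_pos: [459.4, -85.2, 73.8]
eef_rot: [-0.0, 0.214, 0.977, 0.0]
wrist_force: [0.5, 0.7, 0.8]
opening: 0.585
gripper_force: 0.0
```

```bash
python3 chk.py 31 450.6 117.2 35 41
```

```text
[459.4 -85.2  73.8] [0.5 0.7 0.8] 18.3
top lid [450.3 117.4  30.4] 354 41.6 0.3
top box [450.8 115.8  31. ] 80 38.7 6.23
side lid [443.6 113.2  25.2] 81 38.7 3.36
side box [457.7 111.4  31. ] 70 38.1 5.11
```

Small lid is seated (z 41.6, centred). Next the large lid: descend 3.7 cm to z≈36.8.

>>> servo_tool --deltas '[[5.0,[0,0,-1],0],[5.0,[0,0,-2],0],[5.0,[0,0,-3],0],[5.0,[0,0,-3.7],0],[5.0,[0,0,-3.7],0],[5.0,[0,0,-3.7],0],[3.5,[0,0,-3.7],0],[2.5,[0,0,-3.7],0],[1.0,[0,0,-3.7],0],[1.0,[0,0,-3.7],0],[1.0,[0,0,-3.7],0],[1.0,[0,0,-3.7],0],[1.0,[0,0,-3.7],0],[1.0,[0,0,-3.7],0]]'

```text
time_s: 19.57
tool_pos: [459.7, -86.3, 36.8]
eef_rot: [0.001, 0.215, 0.977, -0.0]
wrist_force: [-1.3, 0.1, 5.2]
opening: 0.208
gripper_force: 58.8
```

>>> servo_tool --deltas '[[1.0,[0,0,0.3],0],[1.0,[0,0,1],0],[1.0,[0,0,2.2],0],[1.0,[0,0,4],0],[1.0,[0,0,6],0],[1.0,[0,0,8],0],[1.0,[0,0,9.5],0],[1.0,[0,0,10],0],[1.0,[0,0,10],0]]'

```text
time_s: 20.32
tool_pos: [460.1, -86.4, 137.7]
eef_rot: [0.002, 0.215, 0.977, -0.0]
wrist_force: [-0.1, -0.3, -1.8]
opening: 0.21
gripper_force: 58.6
```

>>> servo_tool --deltas '[[1.0,[0.9,0.5,0],0],[1.0,[2.6,1.4,0],0],[1.0,[5.2,2.8,0],0],[1.0,[7.8,4.2,0],0],[1.0,[10.4,5.6,0],0],[1.0,[13,7,0],0],[1.0,[15.6,8.4,0],0],[1.0,[17.6,9.5,0],0],[1.0,[19,10.2,0],0],[1.0,[19.5,10.5,0],0],[1.0,[19.5,10.5,-1],0],[1.0,[19.5,10.5,-2],0],[1.0,[19.5,10.5,-2],0],[1.0,[19.5,10.5,-2],0],[1.0,[19.5,10.5,-2],0],[1.0,[19.5,10.5,-2],0]]'

```text
time_s: 21.65
tool_pos: [653.9, 18.4, 116.6]
eef_rot: [0.0, 0.215, 0.977, 0.0]
wrist_force: [0.1, 1.3, -0.9]
opening: 0.21
gripper_force: 58.7
```

```bash
python3 chk.py 55 654.3 19.4 50 93
```

```text
[653.9  18.4 116.6] [ 0.1  1.3 -0.9] 21.65
top lid [652.3  18.6  53.5] 398 94.2 0.43
top box [653.3  19.5  55. ] 19 49.2 0.37
side lid [654.8  16.4  55.5] 691 91.7 0.96
side box [656.1  17.7  55. ] 112 47.3 1.56
```

>>> servo_tool --deltas '[[1.0,[0.1,0.1,-0.6],0],[1.0,[0.1,0.1,-1.3],0],[1.0,[0.1,0.1,-2.0],0],[1.0,[0.1,0.1,-2.6],0],[1.0,[0.1,0.1,-3],0],[1.0,[0.1,0.1,-3.3],0],[1.0,[0.1,0.1,-3.5],0],[1.0,[0.1,0.1,-3.5],0],[1.0,[0.1,0.1,-3.5],0],[1.0,[0.1,0.1,-3.5],0]]'

```text
time_s: 22.58
tool_pos: [655.5, 19.8, 81.7]
eef_rot: [0.0, 0.215, 0.977, 0.0]
wrist_force: [-0.1, -0.9, -1.6]
opening: 0.212
gripper_force: 58.7
```

>>> servo_tool --deltas '[[1.0,[0,0,-0.1],0],[1.0,[0,0,-0.15],0],[1.0,[0,0,-0.2],0],[1.0,[0,0,-0.25],0],[1.0,[0,0,-0.25],0],[1.0,[0,0,-0.25],0]]'

```text
time_s: 23.08
tool_pos: [655.2, 19.9, 78.9]
eef_rot: [0.0, 0.215, 0.977, 0.0]
wrist_force: [0.3, -0.2, -1.0]
opening: 0.212
gripper_force: 58.9
```

>>> servo_tool --deltas '[[1.0,[0,0,-0.05],0],[1.0,[0,0,-0.1],0],[1.0,[0,0,-0.1],0],[1.0,[0,0,-0.1],0]]'

```text
time_s: 23.42
tool_pos: [655.3, 19.9, 78.9]
eef_rot: [-0.0, 0.215, 0.977, -0.0]
wrist_force: [-3.6, 0.2, 5.0]
opening: 0.211
gripper_force: 59.3
```

>>> servo_tool --deltas '[[1.8,[0,0,0.05],0],[2.1,[0,0,0.05],0],[2.4,[0,0,0.1],0],[3.0,[0,0,0.1],0],[4,[0,0,0.1],0],[5,[0,0,0.1],0],[5,[0,0,0.1],0],[5,[0,0,1],0],[5,[0,0,3],0],[5,[0,0,6],0],[5,[0,0,9],0],[5,[0,0,12],0],[5,[-3,0,13],0],[5,[-15,0,13],0],[5,[-15,0,13],0],[5,[-15,0,13],0],[5,[-15,0,13],0],[5,[-15,0,13],0]]'

```text
time_s: 24.92
tool_pos: [502.6, 20.0, 207.7]
eef_rot: [-0.001, 0.215, 0.977, -0.0]
wrist_force: [0.7, 0.6, 1.1]
opening: 0.586
gripper_force: 0.0
```

Run:
```python
from fit import *
im,d=read_camera("side"); cv2.imwrite("pics/s2.png",cv2.resize(im[120:360,140:440],None,fx=2.5,fy=2.5)[...,::-1])
for cam in("top","side"):
    im,d=read_camera(cam);W=cloud(cam,d)
    for n,c,R,z in(("S",(450.6,117.2),31,41),("M",(646.4,-225.2),43,48),("L",(654.3,19.4),55,56)):
        print(cam,n,*fit(W,c,R,z,5 if cam=="top" else 6,0),end=" ")
        r=np.hypot(W[...,0]-c[0],W[...,1]-c[1]); q=W[(r<R-3)&(r>14)&(abs(W[...,2]-z)<6)]
        print("tilt mm/m",(1000*np.linalg.lstsq(np.c_[q[:,:2]-c,np.ones(len(q))],q[:,2],rcond=None)[0][:2]).round(0))
print(status.read_state()["tool_pos"],status.read_state()["time_s"])
```

```text
top S [449.7 117.6  29.8] 54 41.5 0.36 tilt mm/m [ 5. 20.]
top M [ 646.2 -225.4   42.5] 698 48.3 0.36 tilt mm/m [-11.   6.]
top L [654.6  19.5  54.5] 1181 56.4 0.37 tilt mm/m [-2.  2.]
side S [451.8 113.7  30.3] 202 39.0 0.79 tilt mm/m [-10.   4.]
side M [ 647.9 -227.5   43.1] 693 46.0 0.55 tilt mm/m [-0. -4.]
side L [655.6  18.3  55.3] 731 53.7 1.14 tilt mm/m [-2.  3.]
[507.29708081  19.75227816 209.20300415] 25.0667
```

View pics/s2.png

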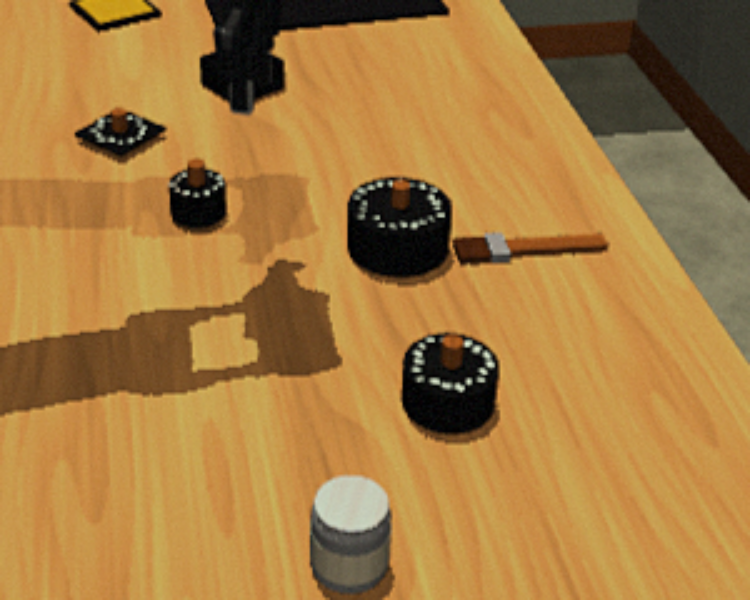

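All three lids sit flush and level, at crop positions (197,190), (400,210) and (452,365). The bystanders haven't moved and the gripper is clear.

```bash
python3 -c "
from plant import arm; print(arm.sign_off())"
```

```text
the job is handed in; nothing more can be done
None
```

All three round boxes are closed with their own lids, seated level on the rim. The boxes stayed where they stood, the square box and lid, tin and brush were left alone, and I handed the job in at about 25 s.

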